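# Flip the hex key and nip up the strap-clamp screw

## Task

The cap screw of the welding clamp is only half tight and stiff. Take the big hex key out of the tool block, flip it over so that its short arm goes all the way down into the screw's socket, and use the long arm as the lever to turn the screw clockwise until it is fully tight against its stop. Leave the key standing fully home in the screw by its short arm, let go, and leave the other things on the bench where they are.

Things in the scene. Friction and masses are not known exactly. Their poses are not given: they have to be found in the camera images.
- key_long_mid (a point): Plain steel L-shaped hex key of 19 mm hexagon bar (22 mm over corners), 0.6 kg, loose; this is the middle of its long arm. x: along the short arm, bend to tip; z: along the long arm, tip to bend; y: square to the L. Both arms have flats facing +y and -y: grip there, 19 mm wide. Starts upright, long arm down in the tool block, short arm level and pointing roughly to the robot's left.
- key_bend (a point): Where the centre lines of the key's arms meet, 192 mm above the bench at the start. Long arm's tip 180 mm from here along -z, short arm's tip 85 mm along +x; centre of mass about 60 mm along the long arm. Axes as for key_long_mid.
- key_short_tip (a point): Centre of the end face of the key's short arm; the last 3 mm of both arms are stepped down to 15.5 mm across flats as a lead-in. Same axes as above.
- socket (a point): Centre of the mouth of the hexagon socket in the cap screw's head, facing up, 93 mm above the bench. Head 44 mm across; socket 20.2 mm across flats, 26 mm deep, flat floor. z up; two flats face +y and -y, so the key fits when its long arm lies along this x axis or at a multiple of 60 degrees from it, within about 4 degrees. Turns with the screw.
- cap_screw (a joint): Angle of the cap screw in rad: grows as it turns clockwise seen from above (tightening), starts between 0.1 and 0.5, hard stop (fully tight) at 1.0. It needs about 2 N m all the way and stays where it is left; it does not move down as it turns.
- clamp: Strap clamp on a welding fixture plate, bolted down (cannot move); origin under the middle of its plate on the bench, straight below the screw. Plate 200 (x) by 130 (y) by 12 mm, strap 165 by 50 mm along x with its top 60 mm above the bench; the screw head stands in its middle, from 63 to 93 mm.
- tool_block: Wooden tool block 100 (x) by 90 (y) by 70 mm high, fixed; origin under its centre. The key stands in its large hole (23.5 mm across, 58 mm deep) at x -20 mm, y 0; two more holes are empty.
- hammer: Hammer 260 mm long lying on the bench near the robot: leave alone (origin under the tool).
- magnet: Grey block-shaped welding magnet, 50 by 16 by 50 mm high, standing between clamp and tool block: leave alone (origin under its centre).
- disc: Black grinding disc 110 mm across lying on the bench: leave alone (origin under its centre).
- spare_screw: Spare cap screw 84 mm long lying on the bench: leave alone (origin at its head end, on the bench).
- spanner: Spanner 200 mm long lying on the bench beyond the clamp: leave alone (origin under the tool).
Things that resemble listed ones, but are neither listed nor needed, are in the scene too. Leave any green or yellow look-alike of the part that bears key_long_mid alone.

How it is judged:
By the outcome, as a careful person would: the job done as asked, in the order asked, and still so for the second after the job is handed in, with the robot touching nothing.
It also fails if it takes over 61 s, if anything falls off the work surface, if the arm or the gripper's body presses on something with over 40 N, if the wrist force passes 120 N, or if a joint passes its speed limit or range.

## Robot

A 6-joint arm with a two-finger parallel gripper is mounted at the origin on the work surface. World frame = base frame: x ahead of the robot, y to its left, z up, the work surface at z = 0. Lengths are in m, angles in degrees, forces in N, time in s.
With the tool pointing down it reaches from about 0.325 to 0.775 m from the base axis. Payload 5.5 kg.
Tool frame: the origin (TCP) lies at the centre of the arm's flange, where the gripper is bolted on; the fingertips stand 182 mm ahead of it and the grasp point (between the pads) lies 163 mm ahead of it; z points along the fingers, y is the line along which they close (so a half turn about z gives the same grasp; the last joint's range is limited). The gripper opens to 88 mm and grips with 3 to 60 N. Pads are 20 mm wide; open, the fingers measure 115 mm over their backs; the gripper's body (75 mm by 178 mm) begins 61 mm behind the grasp point.
Start: joints at [-69.368, 5.22, 70.514, -0, 104.267, -3.249], TCP at [0.243, -0.549, 0.405] pointing down, gripper open.
Joint ranges: [-164.24, 164.24], [-49.07, 125.15], [9.68, 141.18], [-86.29, 266.29], [3.28, 154.24], [-151.56, 151.56]. Speed limits (degrees/s): [147.25, 147.25, 172.46, 180, 180, 180].

## Interface

Orientations are given as [roll, pitch, yaw] about the fixed x, y, z axes, in that order (R = Rz(yaw) Ry(pitch) Rx(roll)).
In Python, from station import r gives the robot as it stands. The module is installed in compiled form; this text tells all that it offers. Calls block until the motion is done:
- r.reach(position, orientation): joint-space move of the TCP to a pose.
- r.servo_line(position, rotation=None, speed=0.15): straight line of the TCP; rotation=None keeps the orientation; speed is the mean speed in m/s.
- r.move_joints(angles): joint-space move.
- r.let_go() and r.grab(squeeze=None): open the fingers fully, or close them until they stop; squeeze is the grip in N (None keeps the last).
- r.wait(seconds).
- r.inverse_kinematics(position, orientation): joint angles nearest the present ones, or None.
- r.sense(): the state.
- r.snapshot(name): name is "scene" or "top" or "wrist"; returns a dict with "frame" (400x640x3 uint8, red, green, blue), "fx", "fy", "cx", "cy" (pixels), "dist_coeffs" ([k1, k2, p1, p2, k3] as OpenCV has them; the pictures are not rectified), "R" (3x3) and "t" (3): a world point X has camera coordinates R X + t. Camera axes: x right, y down, z forward; pixel columns grow to the right and rows downward; lengths in m; the calibration is good to about 2 mm. A picture is of the moment at which its call begins. There is no depth.
A pose or a line that the arm cannot do raises r.IKError and nothing moves.
- r.hand_in(): hands the job in; it is judged then, once.
The state is a dict: "clock": time; "joints": joint angles; "joint_vel": joint speeds; "joint_torque": joint torques, N m; "tcp_pos": TCP position; "orientation": TCP orientation; "contact_force": force on the tool from outside, world axes, zero at the start; "torque": the same for the moment, N m; "opening": finger opening in m; "gripper_force": force on a finger pad.
Only numpy, scipy, OpenCV 4.12 (cv2) and the standard library are available. Lean on these libraries where they do the work, as an engineer would, in place of code of your own. Each camera call takes 0.05 s, during which the arm holds its last target. There are 200 camera calls.

## Working session

There is one attempt and no reset: what is moved stays moved. The work goes in short steps, each a Python script; the robot and the scene stay as the last script left them, time stands still between calls to the robot, and variables do not carry over. Pictures are saved under pics/ and viewed, at most 11 in all, crops included, and the job is handed in when it is done.

```bash
mkdir -p pics; cat > h.py <<'E'
from station import r
import numpy as np, cv2
from scipy.spatial.transform import Rotation as Ro
def snap(n,f=None):
    s=r.snapshot(n)
    s['K']=np.array([[s['fx'],0,s['cx']],[0,s['fy'],s['cy']],[0,0,1.]]);s['D']=np.array(s['dist_coeffs'],float)
    s['R']=np.array(s['R']);s['t']=np.array(s['t'])
    if f: cv2.imwrite(f'pics/{f}.png',s['frame'][:,:,::-1]); np.save(f'pics/{f}.npy',{k:v for k,v in s.items()},allow_pickle=True)
    return s
def load(f): return np.load(f'pics/{f}.npy',allow_pickle=True).item()
def ray(s,uv):
    p=cv2.undistortPoints(np.array([[uv]],float),s['K'],s['D'])[0,0]
    d=s['R'].T@np.array([p[0],p[1],1]); return -s['R'].T@s['t'],d/np.linalg.norm(d)
def onz(s,uv,z):
    c,d=ray(s,uv); return c+d*(z-c[2])/d[2]
def proj(s,X):
    return cv2.projectPoints(np.array(X,float).reshape(-1,1,3),cv2.Rodrigues(s['R'])[0],s['t'],s['K'],s['D'])[0][:,0]
def tri(s1,u1,s2,u2):
    c1,d1=ray(s1,u1);c2,d2=ray(s2,u2)
    a=np.linalg.lstsq(np.c_[d1,-d2],c2-c1,rcond=None)[0]
    p,q=c1+a[0]*d1,c2+a[1]*d2; return (p+q)/2,np.linalg.norm(p-q)
E
python3 - <<'E'
from h import *
a=snap('scene','scene0');b=snap('top','top0')
for s in(a,b): print(-s['R'].T@s['t'],s['R'][2],s['fx'])
print(r.sense())
E
```

```text
[1.44516182 0.37893668 0.78245614] [-0.77944178 -0.323811   -0.53629931] 474.9449420950731
[0.28199455 0.0129226  1.28311946] [ 0.20595785 -0.02760965 -0.97817129] 369.77791553684517
{'clock': 0.1, 'joints': array([-6.93663530e+01,  5.25768021e+00,  7.05741262e+01,  1.48427314e-04,
        1.04266109e+02, -3.24697338e+00]), 'joint_vel': array([ 0.00212675, -0.07184141, -0.08350077,  0.00544085, -0.06132508,
       -0.03940994]), 'joint_torque': array([ 3.75764823e-03, -4.47857809e+01, -4.07569134e+01,  7.01940665e-02,
        2.84456142e-02, -1.15802022e-04]), 'tcp_pos': array([ 0.24293228, -0.54867538,  0.40363974]), 'orientation': array([-1.79902250e+02, -5.68961481e-03,  2.38806520e+01]), 'contact_force': array([-0.27268514, -0.24320384,  0.37986124]), 'torque': array([ 0.02758415, -0.03372941, -0.01936776]), 'gripper_force': 0.0, 'opening': 0.08752513999157549}
```

View pics/scene0.png

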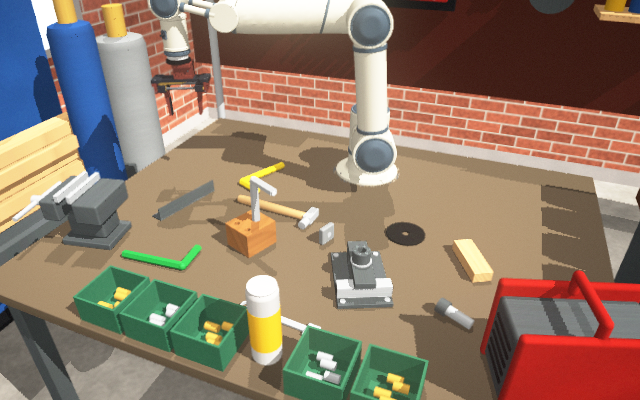

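View pics/top0.png

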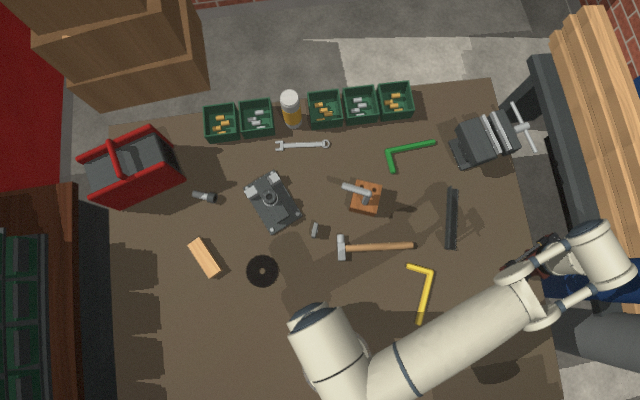

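The plain steel key stands in the tool block at scene (258,190) and top (355,188). The green key at top (410,152) and the yellow key at top (425,290) are lying look-alikes. The clamp is at top (270,198). I'll confirm with an enlarged crop.

```bash
python3 - <<'E'
from h import *
a=load('scene0')['frame'];b=load('top0')['frame']
def c(im,x,y,w,h,k): return cv2.resize(im[y:y+h,x:x+w],(400,300),interpolation=cv2.INTER_CUBIC)
o=np.vstack([np.hstack([c(b,325,165,80,60,5),c(b,230,165,80,60,5)]),np.hstack([c(a,210,165,120,90,1),c(a,310,225,100,75,1)])])
cv2.imwrite('pics/crop0.png',o[:,:,::-1])
E
```

```text
(no output)
```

View pics/crop0.png

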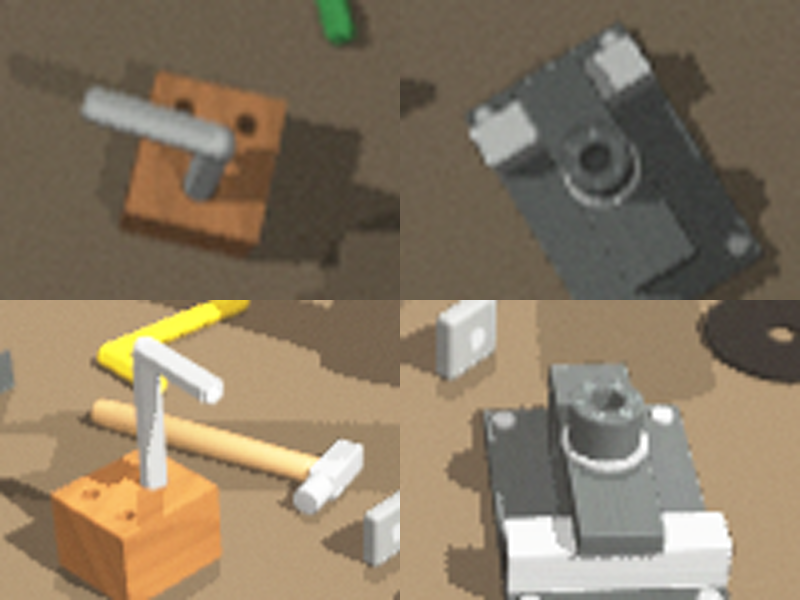

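The crop shows the steel key upright in the block. Its bend is at top (369,193) and scene (254,178). Its short tip is at top (343,186) and scene (274,192). The socket is at top (269,196) and scene (363,250).

```bash
python3 - <<'E'
from h import *
a=load('scene0');b=load('top0')
print('bend',tri(a,(254.4,178.5),b,(368.5,193)), onz(b,(368.5,193),.195))
print('tip',tri(a,(273.6,192),b,(343,185.6)), onz(b,(343,185.6),.195))
print('sock',tri(a,(363,250),b,(269,196.4)), onz(b,(269,196.4),.093), onz(a,(363,250),.093))
# block top corners, top crop /5
for p in((158,72),(286,100),(256,245),(128,210)): print('blk',onz(b,(325+p[0]/5,165+p[1]/5),.07))
print('shaft',onz(b,(325+199/5,165+190/5),.08))
print('mag',onz(b,(314,228),.05),'can',onz(b,(290,97),.15),onz(b,(291,120),0.))
E
```

```text
bend (array([ 0.51021787, -0.16058917,  0.19329147]), np.float64(0.0020391681343937943)) [ 0.5102916  -0.16126858  0.195     ]
tip (array([ 0.54513848, -0.08852701,  0.18763224]), np.float64(0.0008550606855801304)) [ 0.54353985 -0.0882406   0.195     ]
sock (array([0.56527422, 0.15133223, 0.09024235]), np.float64(0.002873306836779977)) [0.56500668 0.14963076 0.093     ] [0.56829904 0.15359071 0.093     ]
blk [ 0.58877868 -0.14886699  0.07      ]
blk [ 0.5576589  -0.23195586  0.07      ]
blk [ 0.46217288 -0.19515502  0.07      ]
blk [ 0.49729312 -0.11413304  0.07      ]
shaft [ 0.50244617 -0.16193873  0.08      ]
mag [0.44666286 0.01633974 0.05      ] can [0.88162732 0.03786134 0.15      ] [0.86663385 0.04831158 0.        ]
```

```bash
cat >> h.py <<'E'
d=0.062
def toolR(kx,kz,tau,s):
    ky=np.cross(kz,kx); z=np.sin(tau)*kx-np.cos(tau)*kz; y=s*ky
    return np.c_[np.cross(y,z),y,z]
def pose(bend,kx,kz,tau,s,dd=None,back=0):
    R=toolR(kx,kz,tau,s); g=np.array(bend)-(dd or d)*kz
    return g-R[:,2]*(.163+back),Ro.from_matrix(R).as_euler('xyz',degrees=True)
def up(phi): return np.array([np.cos(phi),np.sin(phi),0]),np.array([0,0,1.])
def dn(lam): return np.array([0,0,-1.]),-np.array([np.cos(lam),np.sin(lam),0])
E
python3 - <<'E'
from h import *
rad=np.radians
B=np.array([.508,-.162,.192]);S=np.array([.566,.151])
for tau in (40,50,60,70,80):
  for s in (1,-1):
    q=r.inverse_kinematics(*pose(B,*up(rad(65)),rad(tau),s)); qb=r.inverse_kinematics(*pose(B,*up(rad(65)),rad(tau),s,back=.08))
    ok=[]
    for lam in range(-180,180,15):
      f=r.inverse_kinematics(*pose([*S,.152],*dn(rad(lam)),rad(tau),s)); h=r.inverse_kinematics(*pose([*S,.26],*dn(rad(lam)),rad(tau),s))
      if f is not None and h is not None: ok.append((lam,int(f[5])))
    print(tau,s,None if q is None else np.round(q),qb is not None,ok)
E
```

```text
40 1 None False [(-180, -76), (-165, -93), (-150, -110), (-135, -125), (-120, -137), (-15, 144), (0, 117), (15, 81), (30, 48), (45, 26), (60, 11), (75, 0), (90, -10), (105, -18), (120, -27), (135, -36), (150, -47), (165, -60)]
40 -1 [-44.  -0.  95.  38.  98. -18.] True [(-180, 103), (-165, 86), (-150, 69), (-135, 54), (-120, 42), (-105, 31), (-90, 23), (-75, 14), (-60, 5), (-45, -4), (-30, -17), (-15, -35), (0, -62), (15, -98), (30, -131), (135, 143), (150, 132), (165, 119)]
50 1 None False [(-180, -77), (-165, -93), (-150, -109), (-135, -123), (-120, -136), (-15, 133), (0, 110), (15, 83), (30, 58), (45, 37), (60, 21), (75, 7), (90, -4), (105, -15), (120, -25), (135, -37), (150, -49), (165, -62)]
50 -1 [-48.   4.  96.  46. 101. -22.] True [(-180, 102), (-165, 86), (-150, 70), (-135, 56), (-120, 43), (-105, 31), (-90, 20), (-75, 10), (-60, 0), (-45, -13), (-30, -28), (-15, -46), (0, -69), (15, -96), (30, -121), (45, -142), (135, 142), (150, 130), (165, 117)]
60 1 None False [(-180, -78), (-165, -93), (-150, -108), (-135, -122), (-120, -136), (-30, 142), (-15, 125), (0, 105), (15, 85),
[... 797 characters left out ...]
0), (-60, -13), (-45, -28), (-30, -43), (-15, -59), (0, -76), (15, -93), (30, -110), (45, -127), (60, -143), (135, 145), (150, 131), (165, 116)]
80 1 [-54.  19.  96.  67. 111. 148.] True [(-180, -77), (-165, -93), (-150, -109), (-135, -124), (-120, -139), (-45, 145), (-30, 131), (-15, 116), (0, 101), (15, 86), (30, 71), (45, 56), (60, 42), (75, 27), (90, 12), (105, -2), (120, -16), (135, -31), (150, -47), (165, -62)]
80 -1 [-54.  19.  96.  67. 111. -32.] True [(-180, 102), (-165, 86), (-150, 70), (-135, 55), (-120, 40), (-105, 25), (-90, 10), (-75, -4), (-60, -19), (-45, -34), (-30, -48), (-15, -63), (0, -78), (15, -93), (30, -108), (45, -123), (60, -137), (135, 148), (150, 132), (165, 117)]
```

```bash
python3 - <<'E'
from h import *
# look from above the middle to see screw with the wrist camera
o=[180,0,0]
r.reach([.47,.15,.42],o)
s=snap('wrist','w1'); print(-s['R'].T@s['t'],s['R'][2],s['fx'],proj(s,[.566,.151,.093]),r.sense()['clock'])
E
```

```text
[0.53907831 0.14962299 0.39986805] [-2.56389790e-01 -4.75047091e-04 -9.66573355e-01] 312.90103336272 [[313.95856572  82.30482018]] 2.75
```

```bash
python3 - <<'E'
from h import *
f=load('w1')['frame']
o=cv2.resize(f[30:150,230:390],(800,600),interpolation=cv2.INTER_CUBIC)
cv2.imwrite('pics/w1c.png',o[:,:,::-1])
E
```

```text
(no output)
```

View pics/w1c.png

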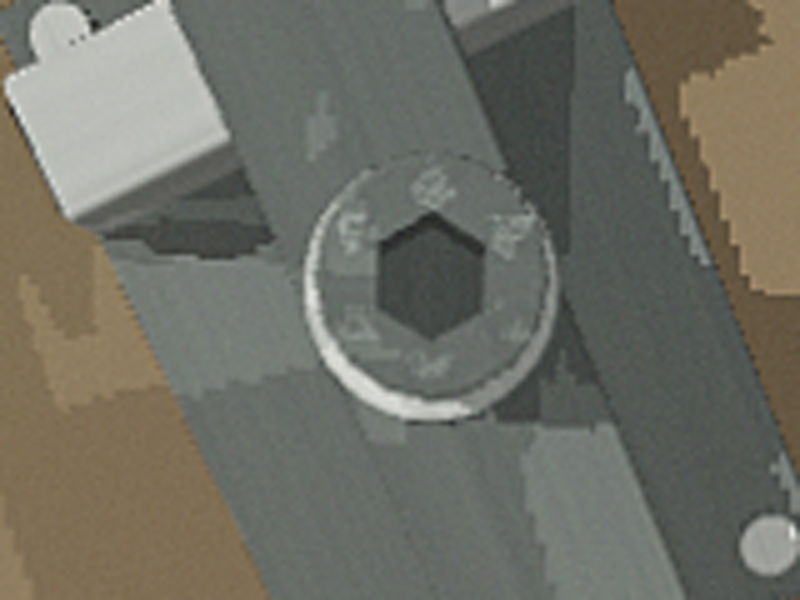

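The screw's socket shows up clearly. Its hexagon is centred at crop (431,276), with vertices up and down, i.e. along about ±world x. Next I measure it and look at the key from above.

```bash
python3 - <<'E'
from h import *
s=load('w1')
P=np.array([onz(s,(229.5+.1+x/5,29.5+.1+y/5),.093) for x,y in((432,211),(484,243),(484,308),(432,340),(378,310),(378,243))])
c=P.mean(0);v=P-c;print(c,np.linalg.norm(v,axis=1)*1e3,np.degrees(np.arctan2(v[:,1],v[:,0])))
# reference: head circle center
print(onz(s,(229.6+435/5,29.6+280/5),.093))
r.reach([.42,-.14,.43],[180,0,0])
w=snap('wrist','w2');print(proj(w,[[.508,-.162,.19],[.545,-.088,.19]]),r.sense()['clock'])
m=w['frame'][:,:,:]
cv2.imwrite('pics/w2c.png',cv2.resize(m[20:260,180:500],(800,600),interpolation=cv2.INTER_CUBIC)[:,:,::-1])
E
```

```text
[0.56376745 0.14923058 0.093     ] [11.45393982 11.38270479 11.3741231  11.4391866  11.6652922  11.48738917] [  -0.71350633  -59.15139861 -120.06125528 -179.46778193  121.08253974
   59.27581285]
[0.56307547 0.14854827 0.093     ]
[[349.73827106  82.99877306]
 [235.58917895  22.68505546]] 3.9333
```

View pics/w2c.png

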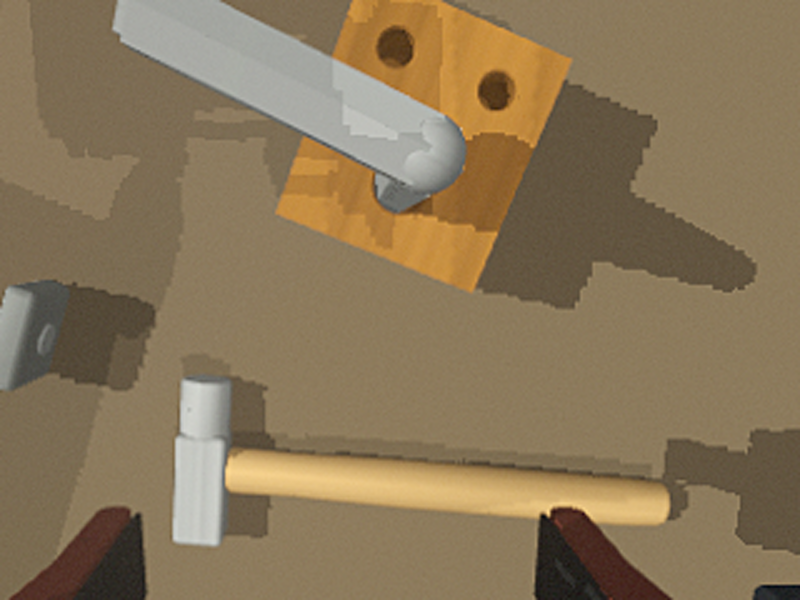

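The steel key's bend cap is at crop (433,158) and its short arm runs up-left to (118–190,0–38). The shaft enters the block's large hole at (400,195).

```bash
python3 - <<'E'
from h import *
s=load('w2');px=lambda x,y:(179.5+.2+x/2.5,19.5+.2+y/2.5)
u=[onz(s,px(*p),.1975) for p in((225,12),(430,112))]
l=[onz(s,px(*p),.1865) for p in((120,40),(375,175))]
for a in(u,l): v=a[0]-a[1];print(a[0],a[1],np.degrees(np.arctan2(v[1],v[0])))
n=(lambda v:np.array([-v[1],v[0],0])/np.hypot(v[0],v[1]))(u[0]-u[1]);print('width',(u[1]-l[1])@n)
print('bendcap',onz(s,px(434,155),.192))
print('shaft',onz(s,px(402,190),.07))
print('blk',[onz(s,px(*p),.07) for p in((275,213),(472,292),(571,58))])
E
```

```text
[ 0.54192374 -0.1108569   0.1975    ] [ 0.51855669 -0.1621955   0.1975    ] 65.52708481995111
[ 0.53809016 -0.08153167  0.1865    ] [ 0.50394658 -0.14883038  0.1865    ] 63.09932525840617
width -0.018834175663846438
bendcap [ 0.5086485  -0.16412575  0.192     ]
shaft [ 0.50574445 -0.16509163  0.07      ]
blk [array([ 0.49652696, -0.11208495,  0.07      ]), array([ 0.46384055, -0.19592921,  0.07      ]), array([ 0.55693265, -0.23213042,  0.07      ])]
```

```bash
cat >> h.py <<'E'
rad=np.radians; tau=rad(60); sg=-1
B0=np.array([.508,-.163,.192]); phi0=rad(64.5); S0=np.array([.5638,.1492])
def st(): 
    s=r.sense(); print('t%.1f'%s['clock'],np.round(s['tcp_pos'],4),np.round(s['contact_force'],1),np.round(s['torque'],2),'op %.4f gf %.0f'%(s['opening'],s['gripper_force'])); return s
E
python3 - <<'E'
from h import *
p,o=pose(B0,*up(phi0),tau,sg,back=.12)
r.reach(p,o); st()
p,o=pose(B0,*up(phi0),tau,sg)
r.servo_line(p,o,.12); st()
r.grab(60); st()
p=p+[0,0,.13]
r.servo_line(p,None,.12); st()
a=snap('scene','s2');b=snap('top','t2')
o=np.hstack([cv2.resize(a['frame'][90:250,180:340],(400,400),interpolation=2),cv2.resize(b['frame'][130:250,300:420],(400,400),interpolation=2)])
cv2.imwrite('pics/c2.png',o[:,:,::-1])
E
```

```text
t5.4 [ 0.4031 -0.3836  0.272 ] [ 0.7  1.4 -0.5] [-0.38  0.06 -0.02] op 0.0875 gf 0
t6.5 [ 0.4472 -0.2909  0.212 ] [-0.4 -0.6  0.8] [-0.35  0.11  0.03] op 0.0877 gf 0
t7.6 [ 0.4475 -0.2906  0.2116] [ 2.1 -0.8 -1.5] [-0.66 -0.29 -0.31] op 0.0181 gf 60
t8.8 [ 0.4471 -0.2904  0.3403] [-0.1 -0.8 -5.8] [-1.05  0.48 -0.07] op 0.0188 gf 60
```

View pics/c2.png

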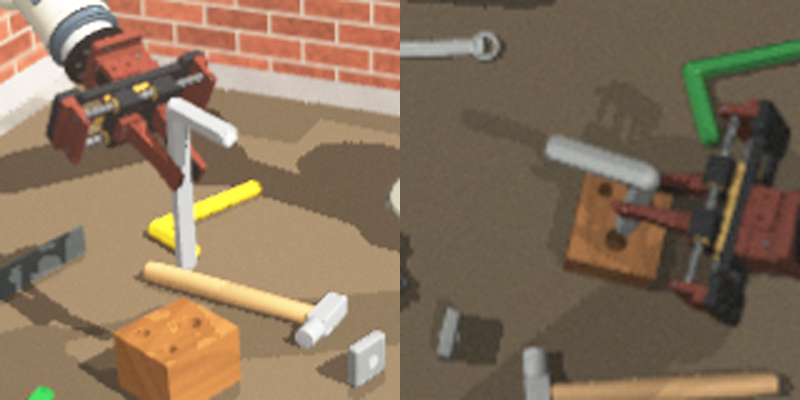

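The key is held (opening 18.8 mm) and clear of the block. Next I flip it and hover over the socket with the long arm at -60°.

```bash
python3 - <<'E'
from h import *
r.reach(*pose([*S0,.29],*dn(rad(-60)),tau,sg)); st()
r.servo_line(*pose([*S0,.198],*dn(rad(-60)),tau,sg),.12); r.wait(.3); s=st()
print(s['orientation'],pose([*S0,.198],*dn(rad(-60)),tau,sg))
a=snap('scene','s3');b=snap('top','t3');w=snap('wrist','w3')
for c in(a,b,w): print(proj(c,[[*S0,.113],[*S0,.198],[S0[0]+.09,S0[1]-.156,.198]]).round(1).tolist())
f=lambda c,x,y,W:cv2.resize(c['frame'][max(y,0):y+W,max(x,0):x+W],(400,400) if c is a else (400,400),interpolation=2)
p=proj(a,[*S0,.14])[0].astype(int);q=proj(b,[*S0,.14])[0].astype(int);print(p,q)
cv2.imwrite('pics/c3.png',np.hstack([f(a,p[0]-60,p[1]-80,120),cv2.resize(w['frame'],(400,400//1),interpolation=2)])[:,:,::-1])
E
```

```text
t10.3 [0.5542 0.1654 0.4298] [ 0.1 -0.3 -5.2] [ 0.53  0.21 -0.  ] op 0.0184 gf 60
t11.5 [0.5541 0.1662 0.3399] [-0.9 -0.2 -5.1] [ 0.56  0.22 -0.  ] op 0.0186 gf 60
[179.9267018   30.01070368 119.96786263] (array([0.55405   , 0.1660875 , 0.33916214]), array([180.,  30., 120.]))
[[362.2, 241.8], [364.2, 211.5], [285.0, 217.9]]
[[268.3, 195.4], [264.4, 189.3], [311.6, 154.5]]
[[317.2, 64.2], [318.0, 159.7], [316.9, 343.4]]
[362 232] [267 193]
```

View pics/c3.png

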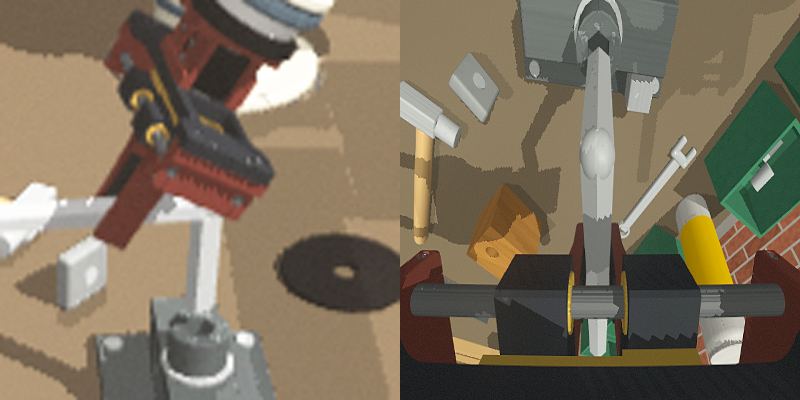

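The key is flipped, with the short arm vertical above the socket at about scene (362,243), close to its predicted pixel. I'll zoom the wrist view around the tip.

```bash
python3 - <<'E'
from h import *
w=load('w3')['frame'];a=load('s3')['frame']
o=np.hstack([cv2.resize(w[0:180,270:370],(333,600),interpolation=2),cv2.resize(a[195:275,330:390],(450,600),interpolation=2)])
cv2.imwrite('pics/c4.png',o[:,:,::-1])
E
```

```text
(no output)
```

View pics/c4.png

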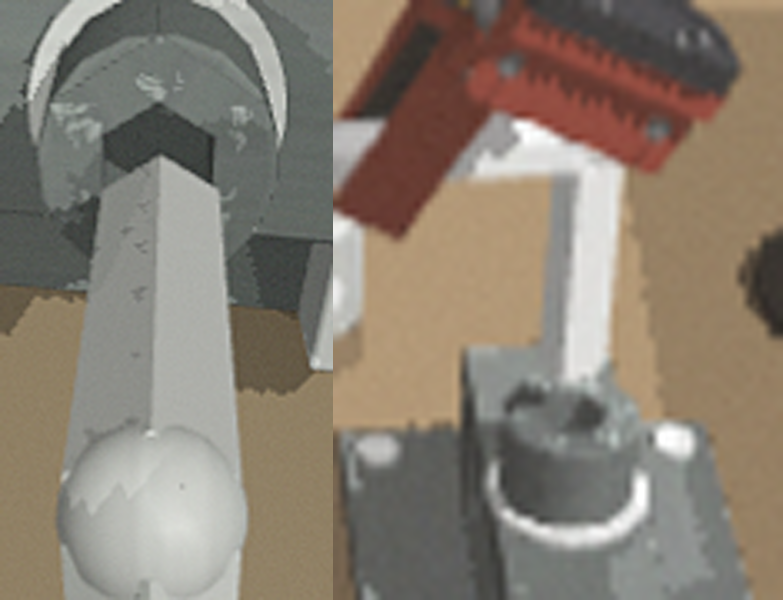

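```bash
python3 - <<'E'
from h import *
w=load('w3');k=100/333;px=lambda x,y:(269.5+.15+x*k,-.5+.15+y*.3)
print('cam',-w['R'].T@w['t'])
L=np.array([.5,-.866]);N=np.array([.866,.5])
for n,pts,z in(('sock',((158,103),(103,135),(213,137)),.093),('key.1168',((160,158),(103,185),(217,187)),.1168),('key.1138',((160,158),(103,185),(217,187)),.1138)):
  for p in pts:
    X=onz(w,px(*p),z)[:2]-S0; print(n,'L %.1f N %.1f mm'%(X@L*1e3,X@N*1e3))
E
```

```text
cam [0.52769289 0.21016793 0.2871205 ]
sock L -11.5 N -0.0 mm
sock L -6.2 N -9.7 mm
sock L -5.8 N 9.8 mm
key.1168 L -10.6 N 0.2 mm
key.1168 L -6.4 N -8.9 mm
key.1168 L -6.1 N 9.4 mm
key.1138 L -9.6 N 0.2 mm
key.1138 L -5.3 N -9.0 mm
key.1138 L -5.0 N 9.6 mm
```

Tip and socket agree to within 0.5 mm, so I insert in guarded steps.

```bash
python3 - <<'E'
from h import *
for z in (.180,.174,.168,.160,.154,.152,.151):
    p,o=pose([*S0,z],*dn(rad(-60)),tau,sg)
    r.servo_line(p,o,.05); s=st(); e=s['tcp_pos']-p; print(z,np.round(e*1e3,1))
    if s['contact_force'][2]>15: break
E
```

```text
t12.2 [0.554  0.1661 0.3206] [ 0.4 -0.4 -5.4] [0.57 0.19 0.07] op 0.0187 gf 60
0.18 [-0.1 -0.  -0.6]
t12.4 [0.554  0.1662 0.3157] [ 0.1  0.6 -4.7] [ 0.66  0.4  -0.04] op 0.0187 gf 60
0.174 [-0.1  0.1  0.6]
t12.7 [0.5538 0.1663 0.3075] [-0.4  1.1 -5.8] [ 0.76  0.29 -0.02] op 0.0186 gf 60
0.168 [-0.3  0.2 -1.7]
t13.0 [0.5539 0.1662 0.3001] [-0.9  1.2 -6.3] [ 0.94  0.37 -0.03] op 0.0185 gf 60
0.16 [-0.1  0.1 -1.1]
t13.3 [0.554  0.1662 0.2951] [-0.7  0.9 -5.5] [ 0.93  0.43 -0.05] op 0.0182 gf 60
0.154 [-0.   0.1 -0.1]
t13.5 [0.5542 0.1659 0.2944] [-1.3 -1.6 -0. ] [ 0.44  0.49 -0.1 ] op 0.0185 gf 60
0.152 [ 0.2 -0.2  1.2]
t13.8 [0.5543 0.1658 0.2941] [-1.6 -1.1  5.8] [ 0.17  0.57 -0.07] op 0.0180 gf 60
0.151 [ 0.3 -0.3  1.9]
```

Home on the floor: the bend is at about 0.153 and the contact force has reversed. Now I turn clockwise, watching the moment about the screw axis.

```bash
cat >> h.py <<'E'
def mz(s):
    a=s['tcp_pos'][:2]-S0;F=s['contact_force'];return s['torque'][2]+a[0]*F[1]-a[1]*F[0]
def lam_now(s):
    z=Ro.from_euler('xyz',s['orientation'],degrees=True).as_matrix()[:,2];return np.degrees(np.arctan2(z[1],z[0]))
def turn(l0,l1,st_=4,lim=3.2,z=.1515):
    for l in np.arange(l0,l1,-st_):
        p,o=pose([*S0,z],*dn(rad(l)),tau,sg); r.servo_line(p,o,.03); s=r.sense()
        print('%.0f got %.1f mz %.2f F %s op %.4f t%.1f'%(l,lam_now(s),mz(s),np.round(s['contact_force'],0),s['opening'],s['clock']))
        if abs(mz(s))>lim or np.linalg.norm(s['contact_force'])>70: break
E
python3 - <<'E'
from h import *
turn(-64,-77)
E
```

```text
-64 got -63.8 mz 0.02 F [-2. -1.  5.] op 0.0184 t14.0
-68 got -67.4 mz 1.31 F [ 4. -0.  6.] op 0.0186 t14.3
-72 got -71.2 mz 1.89 F [7. 0. 4.] op 0.0189 t14.5
-76 got -75.2 mz 1.92 F [ 8. -1.  4.] op 0.0187 t14.8
```

```bash
python3 - <<'E'
from h import *
turn(-80,-122,3,2.9)
E
```

```text
-80 got -79.2 mz 1.95 F [ 8. -1.  4.] op 0.0190 t15.0
-83 got -82.2 mz 1.91 F [ 8. -0.  4.] op 0.0186 t15.3
-86 got -85.2 mz 1.95 F [ 7. -1.  5.] op 0.0189 t15.5
-89 got -88.2 mz 1.99 F [ 8. -1.  5.] op 0.0185 t15.8
-92 got -91.2 mz 1.94 F [ 8. -2.  5.] op 0.0188 t16.0
-95 got -94.2 mz 1.97 F [ 7. -2.  5.] op 0.0189 t16.3
-98 got -97.2 mz 2.00 F [ 7. -2.  5.] op 0.0189 t16.5
-101 got -100.3 mz 1.99 F [ 7. -3.  5.] op 0.0186 t16.8
-104 got -102.9 mz 2.44 F [13. -3.  3.] op 0.0192 t17.0
-107 got -105.4 mz 3.04 F [20. -5.  1.] op 0.0196 t17.3
```

The moment is rising, which suggests the stop. Turned so far is about 37°, plausible for a start near 0.35. One firmer push will confirm it.

```bash
python3 - <<'E'
from h import *
turn(-110,-117,3,4.2)
r.wait(.3); s=st(); print(mz(s),lam_now(s))
s=snap('wrist','w5'); 
cv2.imwrite('pics/w5.png',s['frame'][:,:,::-1])
E
```

```text
-110 got -107.9 mz 3.75 F [27. -6. -1.] op 0.0204 t17.5
-113 got -110.5 mz 4.19 F [35. -7. -2.] op 0.0215 t17.8
-116 got -113.0 mz 4.65 F [42. -9. -4.] op 0.0222 t18.0
t18.3 [0.5783 0.1648 0.2947] [41.7 -9.1 -3.5] [-1.09 -6.68  5.47] op 0.0222 gf 65
4.682189911036503 -113.00443093730155
```

```bash
python3 - <<'E'
from h import *
for l,z in((-108,.151),(-104,.150),(-102.5,.150)):
    p,o=pose([*S0,z],*dn(rad(l)),tau,sg); r.servo_line(p,o,.04); s=st(); print(mz(s),lam_now(s))
    if mz(s)<.6: break
r.let_go(); r.wait(.3); st()
T=Ro.from_euler('xyz',r.sense()['orientation'],degrees=True).as_matrix()
p=r.sense()['tcp_pos']
r.servo_line(p-T[:,2]*.16,None,.15); st()
a=snap('scene','s6');w=snap('wrist','w6')
o=np.hstack([cv2.resize(a['frame'][170:290,300:420],(400,400),interpolation=2),cv2.resize(w['frame'][:,120:520],(400,400))])
cv2.imwrite('pics/c6.png',o[:,:,::-1])
E
```

```text
t18.7 [0.5727 0.167  0.2937] [21.9 -4.2  0.9] [-0.34 -3.42  2.93] op 0.0202 gf 59
2.503542609671896 -106.26586472190638
t18.9 [0.57   0.1674 0.293 ] [11.5 -4.   5.6] [-0.38 -1.72  1.75] op 0.0197 gf 59
1.515563467754307 -102.93005880662825
t19.2 [0.5691 0.1676 0.2929] [ 9.2 -1.8  5.7] [-0.27 -1.21  1.13] op 0.0196 gf 58
0.9562196187993255 -101.68585131087626
t20.6 [0.568  0.1682 0.2912] [-0.1 -0.3  0.4] [ 0.17 -0.11  0.04] op 0.0878 gf 0
t21.8 [0.5854 0.2462 0.4289] [ 0.5  0.2 -0.2] [ 0.2  -0.12 -0.01] op 0.0879 gf 0
```

View pics/c6.png

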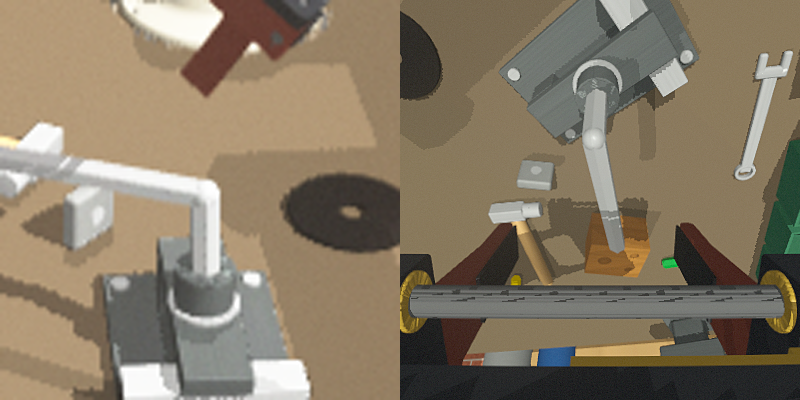

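Released: the key stands in the screw, with its bend at wrist pixel (312,138) and long tip at (337,252). I check its angle and depth numerically.

```bash
python3 - <<'E'
from h import *
w=load('w6');a=load('s6')
b=onz(w,(312,138),.155);t=onz(w,(336,247),.152);v=t-b
print(b,t,np.linalg.norm(v),np.degrees(np.arctan2(v[1],v[0])))
p=(300+205/3.333,170+187/3.333)
print(tri(a,p,w,(312,138)),'pred',proj(a,[*S0,.152]),proj(a,[*S0,.160]),p)
E
```

```text
[0.55860084 0.14713248 0.155     ] [ 0.55077781 -0.01569976  0.152     ] 0.16304765985431333 -92.75057456258956
(array([0.55785624, 0.14408809, 0.15200266]), np.float64(0.0017487047652161372)) pred [[363.13218079 228.20331214]] [[363.32103434 225.35782554]] (361.50615061506153, 226.1056105610561)
```

The angle reads -93°, lower than the gripper's -101°, so play or finger flex is involved. To be sure of the stop, I'll regrip vertically with a longer lever and push again.

```bash
cat >> h.py <<'E'
t90=rad(90)
def lp(l,back=0,z=.150,dd=.125): return pose([*S0,z],*dn(rad(l)),t90,sg,dd=dd,back=back)
E
python3 - <<'E'
from h import *
for l in(-93,-110,-125): print(r.inverse_kinematics(*lp(l)) is not None)
r.reach(*lp(-93,back=.13)); st()
w=snap('wrist','w7');b=snap('top','t7')
pr=proj(w,[[*S0,.152],[S0[0]-.0085,S0[1]-.18,.152]]);print(pr)
o=np.hstack([cv2.resize(w['frame'],(640,400)),]);cv2.imwrite('pics/c7.png',o[:,:,::-1])
E
```

```text
True
True
True
t22.6 [0.5567 0.0231 0.4433] [0.4 1.  0.1] [-0.04 -0.06 -0.  ] op 0.0877 gf 0
[[317.02076954  39.09196545]
 [318.56990903 248.01659965]]
```

View pics/c7.png

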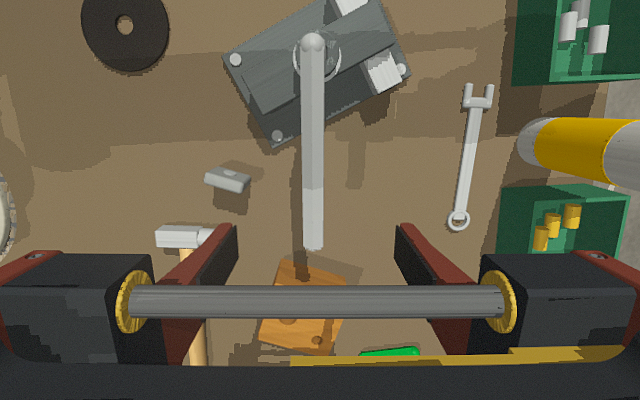

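The long arm runs from (313,42) to (313,245), i.e. about -93°, centred between the open fingers. Grip and push.

```bash
python3 - <<'E'
from h import *
p,o=lp(-93); r.servo_line(p,o,.15); r.grab(60); s=st()
for l in np.arange(-94,-120,-2.):
    p,o=lp(l); r.servo_line(p,o,.03); s=r.sense()
    g=s['tcp_pos'][:2]-S0
    print('%.0f tcp ang %.1f mz %.2f F %s op %.4f t%.1f'%(l,np.degrees(np.arctan2(g[1],g[0])),mz(s),np.round(s['contact_force'],0),s['opening'],s['clock']))
    if abs(mz(s))>4.5: break
E
```

```text
t24.7 [0.5571 0.0242 0.3127] [-1.7 -1.4 -0.2] [-0.17  0.35  0.09] op 0.0183 gf 60
-94 tcp ang -94.0 mz 0.02 F [-1. -1. -1.] op 0.0186 t25.0
-96 tcp ang -96.0 mz 0.41 F [ 0. -1. -1.] op 0.0191 t25.3
-98 tcp ang -97.8 mz 1.05 F [ 5. -1. -0.] op 0.0185 t25.6
-100 tcp ang -99.6 mz 1.87 F [10. -1. -0.] op 0.0187 t25.9
-102 tcp ang -101.2 mz 2.80 F [14. -1. -1.] op 0.0188 t26.2
-104 tcp ang -102.9 mz 3.86 F [21. -2. -2.] op 0.0183 t26.4
-106 tcp ang -104.5 mz 4.82 F [27. -3. -5.] op 0.0188 t26.7
```

No plateau at 2 N·m this time: the moment rises straight to 4.8 with the opening constant, so the hard stop is confirmed. Unload, release, retreat and check.

```bash
python3 - <<'E'
from h import *
for l in(-101,-98,-96,-95):
    p,o=lp(l,z=.149); r.servo_line(p,o,.04); s=r.sense(); print(l,mz(s),s['contact_force'])
    if mz(s)<.4: break
r.let_go(); r.wait(.2)
r.servo_line(r.sense()['tcp_pos']+[0,0,.16],None,.2)
r.reach([.45,-.1,.45],[180,0,0]); st()
a=snap('scene','s8');b=snap('top','t8')
o=np.hstack([cv2.resize(a['frame'][190:290,310:410],(400,400),interpolation=2),cv2.resize(b['frame'][140:240,230:330],(400,400),interpolation=2)])
cv2.imwrite('pics/c8.png',o[:,:,::-1])
print(proj(a,[[*S0,.152],[*S0,.093]])-[310,190],proj(b,[*S0,.152])-[230,140])
E
```

```text
-101 2.156481135111636 [10.24204274 -0.69605847  1.83040841]
-98 1.0704992115275425 [ 4.41464315 -3.62663088  3.27311273]
-96 0.5346961007768654 [ 1.70977051 -2.98263262  4.24426678]
-95 0.33830675626187234 [ 0.41239159 -4.93366848  3.88515278]
t31.4 [ 0.4502 -0.0999  0.4494] [ 0.2 -0.4  1.1] [-0.01  0.01  0.07] op 0.0876 gf 0
[[53.13218079 38.20331214]
 [51.77780715 58.51402485]] [[36.56797158 52.72330204]]
```

View pics/c8.png

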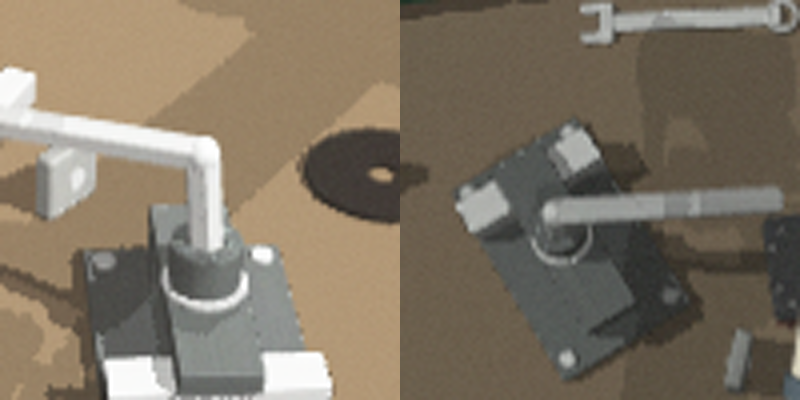

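The key stands in the screw by its short arm, with its bend at scene (361,227) and top (268,192). The bench items are undisturbed. One last depth check, then I hand in.

```bash
python3 - <<'E'
from h import *
a=load('s8');b=load('t8')
p,e=tri(a,(360.8,228),b,(268.3,192.3)); print(p,e)
if p[2]<.158: print(r.hand_in())
E
```

```text
[0.56449144 0.14373902 0.1516211 ] 0.00011754124458823808
the job is handed in; nothing more can be done
None
```

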